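Uncap an air filter and hold the contamination meter over it

ROBOT

A 6-joint arm with a two-finger parallel gripper is mounted at the origin on the work surface. World frame = base frame: x ahead of the robot, y to its left, z up, the work surface at z = 0. Lengths are in m, angles in degrees, forces in N, time in s.
With the tool pointing down it reaches from about 0.375 to 0.825 m from the base axis. Payload 5.5 kg.
Tool frame: the origin (TCP) lies at the very end of the fingers, on their centre line; the grasp point (between the pads) lies 19 mm behind it; z points along the fingers, y is the direction in which the jaws open and shut (so a half turn about z gives the same grasp; the last joint's range is limited). The gripper opens to 85 mm and grips with 20 to 120 N. Pads are 22 mm wide; open, the fingers measure 114 mm over their backs; the gripper's body (76 mm by 85 mm) begins 54 mm behind the grasp point. The pads swing forward as they close: fully open they stand 13 mm farther back than shut.
Start: joints at [70.703, 17.962, -2.699, 69.339, 0, 90], TCP at [0.198, 0.566, 0.231] pointing down, gripper open.
Joint ranges: [-152.73, 152.73], [-39.44, 99.34], [-58.76, 71.6], [-118.89, 123.64], [-81.53, 83.1], [-180, 180]. Speed limits (degrees/s): [136.94, 136.94, 172.46, 180, 180, 180].

INTERFACE

Orientations are given as a 3x3 rotation matrix whose columns are the frame's x, y, z axes.
In Python, from bench import get_obs, cams, workorder gives the robot as it stands. The module is installed in compiled form; this text tells all that it offers.
- The arm moves only by the tool carry_out, never from a script. Its argument "increments" is a list of rows, each a list of 3 entries, a list of its own where there are three numbers: the shift along the tool's x, y, z in cm, then the turn, a rotation vector about the tool's x, y, z in degrees, then the closure in counts, from 0 (fully open) to 255 (shut). In form: [[[dx, dy, dz], [ax, ay, az], hand], ...]. A call has 1 to 20 rows; each row is the pose to reach, as a shift and turn from the pose commanded when the call began, along the tool's axes at that moment; what a row does not reach only later rows make up. A row lasts 1/8 s, in which the tool goes at most 62.5 mm and 10.7 degrees, less where a joint would pass 70% of its speed; a pose out of reach is approached as far as the arm can. A call with a gripper value outside its range is refused whole. The fingers move at their own pace and stop on an object; "squeeze" is the grip in N (left out, the last holds). Time passes only in rows, so rows that repeat a pose let the fingers close. It gives the time, the measured TCP pose, the force and the opening at its end, in the units of the state.
- get_obs(): the state, without advancing time (a new reading comes with each control period).
- cams.camera(name): name is "scene" or "top" or "wrist"; returns a dict with "frame" (400x640x3 uint8, red, green, blue), "range_z" (400x640 float32, m along the optical axis (not along the pixel's ray), 0 where there is no reading), "fx", "fy", "cx", "cy" (pixels), "D" ([k1, k2, p1, p2, k3] as OpenCV has them; the pictures are not rectified), "camera_from_world" (4x4, takes a point from world to camera coordinates). Camera axes: x right, y down, z forward; pixel columns grow to the right and rows downward; lengths in m; the calibration is good to about 2 mm. A picture is of the moment at which its call begins.
- workorder.finish_job(): hands the job in, once; it reports no verdict.
The state is a dict: "time_s": time; "joint_positions": joint angles; "joint_vel": joint speeds; "effort": joint torques, N m; "eef_pos": TCP position; "ee_rot": TCP orientation; "contact_force": force on the tool from outside, world axes, zero at the start; "moment": the same for the moment, N m; "grip_width": opening from 0.0 (shut) to 1.0 (fully open).
Only numpy, scipy, OpenCV 4.12 (cv2) and the standard library are available. Lean on these libraries where they do the work, as an engineer would, in place of code of your own. Each camera call takes 0.05 s, during which the arm holds its last target. There are 200 camera calls.

TASK

Check the capped air-filter holder for contamination: take its slip cap off and set it flat in the steel tray (set it down, do not drop it), then pick up the hand-held pancake meter from the paper pad, carry it over the lead bricks and hold it level, window down, with the window centred about one centimetre above the white filter. The meter must never touch the filter holder, the bricks or the other things on the bench, the holder has to stay standing where it is, and everything else is left alone. Finish while still holding the meter there, quite still: do not put it down or let go.

Things in the scene. Friction and masses are not known exactly. Their poses are not given: they have to be found in the camera images.
- cap_center (a point): Centre (half-way up) of the grey plastic slip cap on the filter holder: round, 61 mm outer diameter, 20 mm high, wall 2 mm, open below, 30 g. It sits loosely (1 mm play, no thread) over the top 18 mm of the holder, its top 42 mm and its lower rim 22 mm above the bench. z is its upward axis. Flat on the tray floor, its centre is 13 mm above the bench.
- filter_face (a point): Centre of the white round filter (45 mm across) in the top of the aluminium filter holder, under the cap at first; z up. It lies 38.5 mm above the bench; the holder's ring (53 mm outer diameter) stands 1.5 mm higher, 40 mm above the bench. The holder stands loose, 0.45 kg, on a foot 44 mm across. It is the bigger of two filter holders and the only one with a cap.
- holder: The same filter holder; origin at the centre of its underside, z up.
- tray: Low stainless steel instrument tray fixed to the bench, 190 mm (its x) by 140 mm (its y), rim 16 mm high, walls and floor 3 mm thick; origin at the centre of its underside on the bench.
- meter_grip (a point): Grip centre and balance point of the pancake meter: grey bat-shaped instrument, 0.38 kg, 180 mm long, lying display up on a 2 mm paper pad. Its handle is a bar 42 mm wide (y), 34 mm thick, reaching 62 mm behind and 56 mm ahead of this point, which lies half-way through its thickness, 22 mm above the bench at the start. x points to the round head, z up out of the display.
- meter_window (a point): Centre of the round window in the underside of the meter's head (a disc 66 mm across, 34 mm thick): 85 mm ahead (x) of meter_grip and 17 mm below it, level with the handle's underside. Axes as for meter_grip; it looks along -z. Four rubber feet under the handle stand 3 mm lower, 52 mm behind and 44 mm ahead of meter_grip.
- bricks: Two grey lead bricks end to end on the bench, fixed: a wall 400 mm long (its x), 50 mm thick (its y) and 99 mm high, between the meter's pad and the filter holders; origin at the centre of its underside.
- small_holder: Bystander: a smaller aluminium filter holder without a cap, 38 mm across, 30 mm high; origin under its centre.
- cup1: Bystander: sample cup with blue lid, 51 mm across, 66 mm high; origin under its centre.
- cup2: Bystander: a second such sample cup, 51 mm across, 66 mm high; origin under its centre.
- tin: Bystander: flat round aluminium tin, 71 mm across, 25 mm high; origin under its centre.
- tweezers: Bystander: steel tweezers lying flat, 125 mm long (its x), 6 mm thick; origin under the middle.
Mind the look-alikes: they are no part of the job. Leave any brown look-alike of the part that bears cap_center alone.

How it is judged (in metres and radians):
On the way, in this order (a step that is already met when the one before it is completed fails the run):
1. the cap has been lifted clear off the filter holder (z of cap_center in the frame of filter_face above 0.015 m and contact force between the fingers and cap above 0.1 N), for 0.1 s.
2. the cap lies flat in the steel tray, let go (x of cap_center in the frame of tray between -0.066 and 0.066 m and y of cap_center in the frame of tray between -0.041 and 0.041 m and z of cap_center in the frame of tray between 0.008 and 0.018 m and contact force between the fingers and cap below 0.05 N and linear speed of cap below 0.02 m/s), for 0.2 s.
3. the meter is lifted off its pad (height (world z) of meter_grip above 0.06 m and contact force between the fingers and meter above 0.5 N), for 0.1 s.
At the end, for the whole second after the job is handed in: Meter held still by the gripper alone, level within 5 degrees, window within 8 mm of the filter's centre and 5 to 16 mm above it, touching nothing else; holder upright and within 20 mm of its start; cap flat in the tray, let go; bystanders within 20 mm of their starts (all of step 2 and z of meter_window in the frame of filter_face between 0.005 and 0.016 m and horizontal distance between meter_window and filter_face below 0.008 m and angle between meter_window's own z axis and vertical below 0.09 rad and contact force between the fingers and meter above 0.5 N and contact force between meter and holder below 0.05 N and linear speed of meter below 0.02 m/s and angular speed of meter below 0.1 rad/s and angle between holder's own z axis and vertical below 0.05 rad and distance of each of holder, small_holder, cup1, cup2, tin, tweezers from where it was at the start of the episode below 0.02 m); the arm keeps its last pose, push and grip.
It fails at once if the meter touched the filter holder (contact force between meter and holder above 0.2 N).
It fails at once if the meter touched the bricks, the tray, the cap or a bystander (contact force between meter and small_holder above 0.2 N or contact force between meter and cup1 above 0.2 N or contact force between meter and cup2 above 0.2 N or contact force between meter and tin above 0.2 N or contact force between meter and tweezers above 0.2 N or contact force between meter and bricks above 0.2 N or contact force between meter and tray above 0.2 N or contact force between meter and cap above 0.2 N).
It fails at once if the filter holder was tipped or shifted by more than 20 mm (angle between holder's own z axis and vertical above 0.2 rad or distance of holder from where it was at the start of the episode above 0.02 m).
It fails at once if a bystander was moved by more than 20 mm (distance of any of small_holder, cup1, cup2, tin, tweezers from where it was at the start of the episode above 0.02 m).
It fails at once if the cap or the meter was dropped ((linear speed of cap above 0.7 m/s and contact force between the fingers and cap below 0.05 N) or (linear speed of meter above 0.7 m/s and contact force between the fingers and meter below 0.05 N)).
It also fails if it takes over 72 s, if anything falls off the work surface, if the arm or the gripper's body presses on something with over 40 N, if the wrist force passes 120 N, or if a joint passes its speed limit or range.

## Working session

There is one attempt and no reset: what is moved stays moved. The work goes in short steps, Python scripts to look and compute and a tool call to move; the robot and the scene stay as the last step left them, time stands still between calls to the robot, and variables do not carry over. Pictures are saved under pics/ and viewed, about 8 in all and at most 12, crops included, and the job is handed in when it is done.

Besides the shell and the picture viewer there is one more tool, called after "Call:" as a command line: name --argument value ..., lists and objects as JSON in quotes. carry_out: Moves the arm, as the interface text tells. Its arguments: {"type":"object","properties":{"increments":{"type":"array","items":{"type":"array"}},"squeeze":{"type":"number"}},"required":["increments"]}

```bash
mkdir -p pics
cat > h.py <<'E'
import numpy as np, cv2
from bench import get_obs, cams, workorder
def cam(n):
    c=cams.camera(n); c['K']=np.array([[c['fx'],0,c['cx']],[0,c['fy'],c['cy']],[0,0,1.]]); c['D']=np.array(c['D'],float); c['T']=np.array(c['camera_from_world']); return c
def save(c,name): cv2.imwrite('pics/'+name,c['frame'][:,:,::-1])
def ray(c,uv,z):
    "pixels -> world points on plane height z"
    p=cv2.undistortPoints(np.array(uv,float).reshape(-1,1,2),c['K'],c['D']).reshape(-1,2)
    R,t=c['T'][:3,:3],c['T'][:3,3]; o=-R.T@t
    d=np.c_[p,np.ones(len(p))]@R
    return o+d*((z-o[2])/d[:,2])[:,None]
def cloud(c):
    v,u=np.mgrid[:400,:640]; p=cv2.undistortPoints(np.c_[u.ravel(),v.ravel()].astype(float).reshape(-1,1,2),c['K'],c['D']).reshape(-1,2)
    Z=c['range_z'].ravel().astype(float); P=np.c_[p*Z[:,None],Z]
    W=(P-c['T'][:3,3])@c['T'][:3,:3]; W[Z==0]=np.nan; return W.reshape(400,640,3)
E
python3 - <<'E'
from h import *
o=get_obs(); print({k:np.round(o[k],3).tolist() for k in o})
for n in('top','scene'):
    c=cam(n); save(c,n+'0.png'); print(n,c['fx'],np.round(-c['T'][:3,:3].T@c['T'][:3,3],3))
E
```

```text
{'time_s': 0.0, 'joint_positions': [70.705, 18.002, -2.754, 69.339, 0.0, 89.999], 'joint_vel': [-0.129, 0.036, -0.051, 0.063, -0.038, 0.074], 'effort': [-0.001, -53.959, 33.975, 0.019, 0.0, 0.0], 'eef_pos': [0.198, 0.566, 0.23], 'ee_rot': [[-0.944, 0.33, -0.001], [0.33, 0.944, -0.002], [0.0, -0.002, -1.0]], 'contact_force': [-0.319, 0.357, -0.831], 'moment': [-0.079, 0.007, -0.034], 'grip_width': 0.997}
top 365.17021618526246 [ 0.458 -0.021  1.094]
scene 452.34684443307214 [1.174 0.178 0.949]
```

View pics/top0.png

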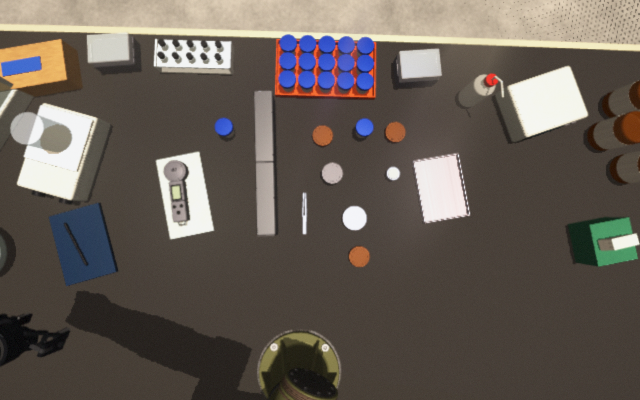

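View pics/scene0.png

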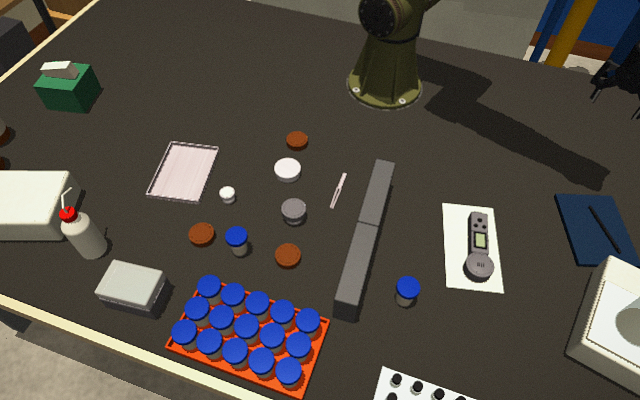

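Top view candidates for the capped holder are:
- the grey round at (332,173)
- brown discs at (322,135), (395,132) and (359,257), which are look-alikes
- the white/aluminium disc at (354,218), which is the tin
- the small one at (393,173), which is the small holder

I choose the grey one at (332,173), next to the bricks (265,163). The tray is at (441,188), the meter at (177,190) with its head toward the top of the picture, and the cups at (224,128) and (364,128).

```bash
cat > m.py <<'E'
from h import *
c=cam('top'); W=cloud(c); f=c['frame']
a=cv2.resize(f[105:275,290:480],None,fx=4,fy=4,interpolation=cv2.INTER_CUBIC)[:600,:,::-1]; cv2.imwrite('pics/crop1.png',a[:600])
def comp(u0,v0,r,lo,hi):
    s=W[v0-r:v0+r,u0-r:u0+r]; m=((s[...,2]>lo)&(s[...,2]<hi)).astype(np.uint8)
    n,l,st,ce=cv2.connectedComponentsWithStats(m)
    i=l[r,r] if l[r,r] else 1+np.argmax(st[1:,4])
    mm=l==i; v,u=np.nonzero(mm); P=s[mm]
    return np.c_[u+u0-r,v+v0-r],P
for n,u,v,r,lo,hi in [('cap',332,173,20,.03,.06),('small',393,173,12,.02,.05),('tin',354,218,20,.015,.04),('cup1',224,128,16,.05,.09),('cup2',364,128,16,.05,.09),('b1',322,135,16,.006,.09),('b2',395,132,16,.006,.09),('b3',359,257,16,.006,.09)]:
    q,P=comp(u,v,r,lo,hi); (x,y),R=cv2.minEnclosingCircle(q.astype(np.float32)); z=np.median(P[:,2])
    print(n,'px',np.round(q.mean(0),1),'n',len(q),'z',z.round(4),'cloud',np.round(P.mean(0)[:2],4),'ray',ray(c,q.mean(0),z).round(4), 'ext',np.ptp(P[:,:2],axis=0).round(3))
for n,u,v,r,lo,hi in [('bricks',265,163,85,.08,.12),('meter',177,190,45,.025,.06)]:
    q,P=comp(u,v,r,lo,hi); rect=cv2.minAreaRect((P[:,:2]*1000).astype(np.float32)); print(n,len(q),rect,np.median(P[:,2]), P.min(0),P.max(0))
    if n=='meter':
        g=P[:,:2]; d=g-g.mean(0); w,V=np.linalg.eigh(d.T@d); print(V[:,1],g.mean(0)); 
        for ax in (V[:,1],V[:,0]): print(ax,(d@ax).min(),(d@ax).max())
hsv=cv2.cvtColor(f,cv2.COLOR_RGB2HSV); m=np.zeros((400,640),np.uint8); m[145:230,405:480]=(f[145:230,405:480].min(2)>110)
cs,_=cv2.findContours(m,0,2); k=max(cs,key=cv2.contourArea); b=cv2.boxPoints(cv2.minAreaRect(k)); p=ray(c,b,.014); print('tray',b,p.round(4),p.mean(0))
print('trayz',np.nanmedian(W[180:200,430:450,2]),'bench',np.nanmedian(W[280:300,400:450,2]))
E
python3 m.py
```

```text
cap px [331.6 173.2] n 347 z 0.0418 cloud [ 0.5788 -0.0831] ray [[ 0.5788 -0.0831  0.0418]] ext [0.059 0.058]
small px [392.4 173.4] n 135 z 0.0298 cloud [ 0.5836 -0.2632] ray [[ 0.5836 -0.2632  0.0298]] ext [0.036 0.038]
tin px [353.7 218. ] n 452 z 0.0247 cloud [ 0.4502 -0.1515] ray [[ 0.4502 -0.1515  0.0247]] ext [0.07  0.068]
cup1 px [223.2 126.9] n 269 z 0.0648 cloud [0.7007 0.2285] ray [[0.7007 0.2285 0.0648]] ext [0.049 0.051]
cup2 px [363.7 127.4] n 257 z 0.0656 cloud [ 0.7097 -0.1713] ray [[ 0.7096 -0.1712  0.0656]] ext [0.049 0.049]
b1 px [321.9 135.8] n 336 z 0.0197 cloud [ 0.6922 -0.0534] ray [[ 0.6922 -0.0534  0.0197]] ext [0.059 0.06 ]
b2 px [394.5 132.2] n 339 z 0.0199 cloud [ 0.7091 -0.2705] ray [[ 0.709  -0.2704  0.0199]] ext [0.061 0.062]
b3 px [358.4 256.2] n 344 z 0.0202 cloud [ 0.3384 -0.1677] ray [[ 0.3385 -0.1677  0.0202]] ext [0.059 0.058]
bricks 2728 ((597.4450073242188, 106.25485229492188), (400.8106689453125, 50.60762023925781), 2.9442808628082275) 0.0984425570892068 [0.39668403 0.07177542 0.08001694] [0.79731443 0.13973706 0.10537514]
meter 996 ((513.9226684570312, 361.4833984375), (189.15509033203125, 60.23759460449219), 9.942038536071777) 0.03776366461844462 [0.41940228 0.33149121 0.02510079] [0.60767785 0.40320053 0.04672534]
[-0.98815755 -0.1534427 ] [0.52224841 0.36247804]
[-0.98815755 -0.1534427 ] -0.08618945914086028 0.10308265200752664
[ 0.1534427  -0.98815755] -0.03165367849907144 0.028662651465062614
tray [[411.89597 159.92801]
 [458.184   151.512  ]
 [469.72    214.95999]
 [423.43198 223.376  ]] [[ 0.6276 -0.3253  0.014 ]
 [ 0.6568 -0.466   0.014 ]
 [ 0.4662 -0.5013  0.014 ]
 [ 0.4383 -0.3614  0.014 ]] [ 0.54724828 -0.41349279  0.014     ]
trayz 0.002924425397667599 bench 0.0004977932207277447
```

View pics/crop1.png

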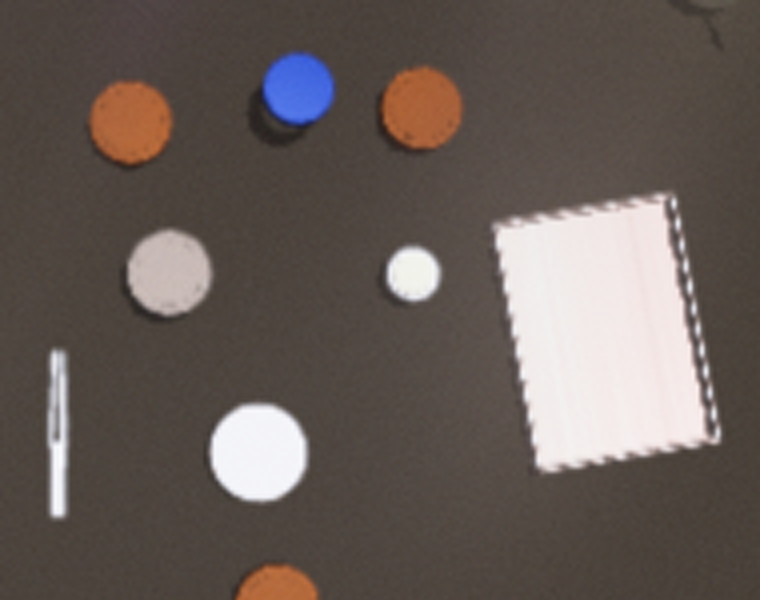

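The crop confirms that the grey disc (about 59 mm across, top at z=0.042) is the capped holder. The brown ones are lids lying on the bench. Moving above it.

Call:
carry_out --increments '[[[-57.4,-48.7,5],[0,0,0],0],[[-57.4,-48.7,5],[0,0,0],0],[[-57.4,-48.7,5],[0,0,0],0],[[-57.4,-48.7,5],[0,0,0],0],[[-57.4,-48.7,5],[0,0,0],0],[[-57.4,-48.7,5],[0,0,0],0],[[-57.4,-48.7,5],[0,0,0],0],[[-57.4,-48.7,5],[0,0,0],0],[[-57.4,-48.7,5],[0,0,0],0],[[-57.4,-48.7,5],[0,0,0],0],[[-57.4,-48.7,5],[0,0,0],0],[[-57.4,-48.7,5],[0,0,0],0],[[-57.4,-48.7,5],[0,0,0],0],[[-57.4,-48.7,5],[0,0,0],0],[[-57.4,-48.7,5],[0,0,0],0],[[-57.4,-48.7,5],[0,0,0],0],[[-57.4,-48.7,5],[0,0,0],0],[[-57.4,-48.7,5],[0,0,0],0]]'

```text
time_s: 2.4
eef_pos: [0.5791, -0.0826, 0.1815]
ee_rot: [[-0.944, 0.33, 0.0], [0.33, 0.944, -0.0], [-0.0, 0.0, -1.0]]
contact_force: [0.5, -0.3, 0.4]
grip_width: 1.0
```

```bash
cat > w.py <<'E'
from h import *
o=get_obs(); R=np.array(o['ee_rot']); p=np.array(o['eef_pos']); print(o['time_s'],p.round(4),R.round(3).tolist())
c=cam('wrist'); save(c,'w1.png'); W=cloud(c)
m=((W[...,2]>.035)&(W[...,2]<.05)).astype(np.uint8)
n,l,st,ce=cv2.connectedComponentsWithStats(m)
for i in range(1,n):
    if st[i,4]>500:
        P=W[l==i]; (x,y),r=cv2.minEnclosingCircle((P[:,:2]*1000).astype(np.float32)); g=P.mean(0)
        print(ce[i],st[i],'mean',g.round(4),'encl',x,y,r,'tool d',((g-p)@R*100).round(2))
# fingertips: nearest pixels
Z=c['range_z']; t=(Z>0)&(np.abs((W-p)@R[:,2])<.05)
print('near-tip pts along tool z max',np.sort(((W[t]-p)@R)[:,2])[-5:] if t.any() else None)
E
python3 w.py
```

```text
2.4 [ 0.5791 -0.0826  0.1815] [[-0.944, 0.33, 0.0], [0.33, 0.944, -0.0], [-0.0, 0.0, -1.0]]
[487.23214286 138.9586039 ] [ 449    0   82  294 2464] mean [0.5911 0.0803 0.0425] encl 613.6612548828125 80.94808959960938 155.5811767578125 tool d [ 4.24 15.77 13.9 ]
[324.06497278 189.53684211] [ 294  160   61   60 2755] mean [ 0.5804 -0.0834  0.0424] encl 581.367431640625 -83.82567596435547 30.422489166259766 tool d [-0.15 -0.04 13.91]
near-tip pts along tool z max [-0.01287955 -0.01287879 -0.01280074 -0.01276649 -0.01264824]
```

View pics/w1.png

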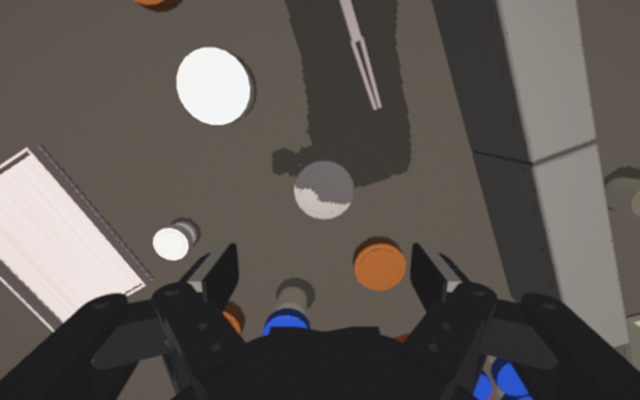

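The wrist view shows the capped holder (half shaded) centred at (324,190) below the open fingers. The open fingertips stand about 13 mm behind the TCP. Descending.

Call:
carry_out --increments '[[[-0.1,0,5],[0,0,0],0],[[-0.1,0,9],[0,0,0],0],[[-0.1,0,12],[0,0,0],0],[[-0.1,0,14],[0,0,0],0],[[-0.1,0,15.5],[0,0,0],0],[[-0.1,0,16.5],[0,0,0],0],[[-0.1,0,16.5],[0,0,0],0],[[-0.1,0,16.5],[0,0,0],0],[[-0.1,0,16.5],[0,0,0],40],[[-0.1,0,16.5],[0,0,0],55],[[-0.1,0,16.5],[0,0,0],65],[[-0.1,0,16.5],[0,0,0],75],[[-0.1,0,16.5],[0,0,0],85],[[-0.1,0,16.5],[0,0,0],95],[[-0.1,0,16.5],[0,0,0],110],[[-0.1,0,16.5],[0,0,0],110],[[-0.1,0,16.5],[0,0,0],110]]' --squeeze 25

```text
time_s: 4.58
eef_pos: [0.5802, -0.0834, 0.0169]
ee_rot: [[-0.944, 0.33, 0.0], [0.33, 0.944, -0.0], [-0.0, 0.0, -1.0]]
contact_force: [-1.6, 0.0, 6.2]
grip_width: 0.714
```

Call:
carry_out --increments '[[[0,0,-0.3],[0,0,0],110],[[0,0,-0.8],[0,0,0],110],[[0,0,-1.5],[0,0,0],110],[[0,0,-2.2],[0,0,0],110],[[0,0,-3],[0,0,0],110],[[0,0,-5],[0,0,0],110],[[0,0,-8],[0,0,0],110],[[0,0,-10],[0,0,0],110],[[0,0,-10],[0,0,0],110],[[0,0,-10],[0,0,0],110]]'

```text
time_s: 5.82
eef_pos: [0.5796, -0.0833, 0.1157]
ee_rot: [[-0.944, 0.33, -0.001], [0.33, 0.944, 0.0], [0.001, -0.0, -1.0]]
contact_force: [-1.0, 0.0, 0.3]
grip_width: 0.713
```

Run:
```python
from h import *
o=get_obs(); print(o['time_s'],np.round(o['eef_pos'],4),o['grip_width'])
R=np.array(o['ee_rot']);p=np.array(o['eef_pos'])
c=cam('wrist'); s=cam('scene'); t=cam('top')
cv2.imwrite('pics/lift.png',np.vstack([c['frame'],s['frame'][100:300]])[:,:,::-1])
W=cloud(s)
for C in (s,t):
    W=cloud(C); m=(np.linalg.norm(W[...,:2]-[.58,-.083],axis=2)<.04)&(W[...,2]>.03)&(W[...,2]<.046); 
    if m.sum()>20: print(m.sum(),W[m].mean(0).round(4))
W=cloud(c); q=(W-p)@R; m=(np.abs(q[...,0])<.04)&(np.abs(q[...,1])<.028)&(q[...,2]<.03)&(q[...,2]>-.06); P=q[m]; print(len(P),P.mean(0).round(4),P.min(0),P.max(0))
```

```text
5.825 [ 0.5796 -0.0833  0.1157] 0.712749195229376
345 [ 0.5859 -0.084   0.0395]
13096 [ 0.0029 -0.0001 -0.0246] [-0.03157185 -0.02798964 -0.05964004] [ 0.02965636  0.02799388 -0.00517724]
```

View pics/lift.png

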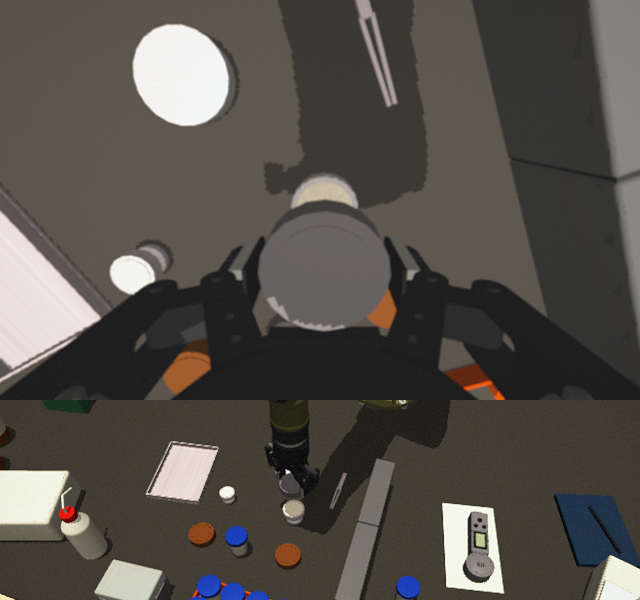

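The cap is held squarely between the fingers, at (325,260) in the wrist view, and the white filter shows behind it at (325,190). Carrying the cap to the tray.

Call:
carry_out --increments '[[[-1.5,-6,0],[0,0,0],110],[[-3,-12,0],[0,0,0],110],[[-4.5,-18,0],[0,0,0],110],[[-6,-24,0],[0,0,0],110],[[-7.2,-29,0],[0,0,0],110],[[-7.8,-32.2,0],[0,0,0],110],[[-7.8,-32.2,2],[0,0,0],110],[[-7.8,-32.2,5],[0,0,0],110],[[-7.8,-32.2,8],[0,0,0],110],[[-7.8,-32.2,9.5],[0,0,0],110],[[-7.8,-32.2,10.5],[0,0,0],110],[[-7.8,-32.2,11],[0,0,0],110],[[-7.8,-32.2,11.3],[0,0,0],110],[[-7.8,-32.2,11.3],[0,0,0],110],[[-7.8,-32.2,11.3],[0,0,0],110]]'

```text
time_s: 7.85
eef_pos: [0.5476, -0.4133, 0.004]
ee_rot: [[-0.944, 0.33, 0.001], [0.33, 0.944, -0.001], [-0.001, -0.0, -1.0]]
contact_force: [-0.8, -0.1, -0.3]
grip_width: 0.718
```

Run:
```python
from h import *
o=get_obs();R=np.array(o['ee_rot']);p=np.array(o['eef_pos']);print(p.round(4),np.round(o['contact_force'],2))
c=cam('wrist');W=cloud(c);q=(W-p)@R
m=(np.hypot(q[...,0],q[...,1])<.026)&(q[...,2]<-.015)&(q[...,2]>-.035); print('cap top z',np.median(W[m][:,2]),m.sum(),W[m].mean(0))
m=(q[...,0]<-.045)&(q[...,0]>-.06)&(np.abs(q[...,1])<.03)|((q[...,0]>.04)&(q[...,0]<.06)&(np.abs(q[...,1])<.03)&(q[...,2]>-.01)); print('floor z',np.nanmedian(W[m][:,2]),m.sum())
```

```text
[ 0.5476 -0.4133  0.004 ] [-0.79 -0.08 -0.35]
cap top z 0.029489557806789378 9169 [ 0.5464031  -0.41283289  0.02948423]
floor z 0.002927717001006779 5195
```

Call:
carry_out --increments '[[[0,0,0.2],[0,0,0],110],[[0,0,0.4],[0,0,0],110],[[0,0,0.5],[0,0,0],110],[[0,0,0.55],[0,0,0],110],[[0,0,0.55],[0,0,0],110],[[0,0,0.55],[0,0,0],110]]'

```text
time_s: 8.65
eef_pos: [0.5472, -0.413, -0.002]
ee_rot: [[-0.944, 0.33, -0.0], [0.33, 0.944, 0.0], [0.0, 0.0, -1.0]]
contact_force: [-1.9, 1.2, 3.3]
grip_width: 0.715
```

Light contact of about 3 N. Releasing and rising.

Call:
carry_out --increments '[[[0,0,0],[0,0,0],65],[[0,0,0],[0,0,0],55],[[0,0,0],[0,0,0],40],[[0,0,0],[0,0,0],25],[[0,0,0],[0,0,0],20],[[0,0,0],[0,0,0],20],[[0,0,-0.5],[0,0,0],20],[[0,0,-1.5],[0,0,0],20],[[0,0,-3],[0,0,0],20],[[0,0,-6],[0,0,0],0],[[0,0,-12],[0,0,0],0],[[0,0,-18],[0,0,0],0],[[0,0,-24],[0,0,0],0],[[0,0,-26],[0,0,0],0],[[0,0,-26],[0,0,0],0]]'

```text
time_s: 10.52
eef_pos: [0.5483, -0.4139, 0.2614]
ee_rot: [[-0.944, 0.33, 0.004], [0.33, 0.944, -0.003], [-0.005, -0.002, -1.0]]
contact_force: [0.3, -0.3, -0.7]
grip_width: 0.997
```

Run:
```python
from h import *
o=get_obs();R=np.array(o['ee_rot']);p=np.array(o['eef_pos']);print(o['time_s'],p.round(4),R.round(3).tolist())
c=cam('wrist'); W=cloud(c); m=((W[...,2]>.017)&(W[...,2]<.03)&(np.hypot(W[...,0]-.547,W[...,1]+.413)<.05)); print('cap',m.sum(),W[m].mean(0),np.percentile(W[m][:,2],[5,95]))
# filter face & meter, top cam
t=cam('top'); T=cloud(t); np.save('t.npy',t['frame'])
f=t['frame'].astype(int)
m=(np.hypot(T[...,0]-.58,T[...,1]+.083)<.04)&(T[...,2]>.03)&(T[...,2]<.05); v,u=np.nonzero(m); print('holder',m.sum(),T[m].mean(0).round(4),u.mean(),v.mean())
# meter pixels on top cam: non-white, high
m=(T[...,2]>.027)&(T[...,2]<.05)&(np.abs(T[...,0]-.52)<.13)&(np.abs(T[...,1]-.36)<.07)
n,l,st,ce=cv2.connectedComponentsWithStats(m.astype(np.uint8)); i=1+np.argmax(st[1:,4]); P=T[l==i][:,:2]
d=P-P.mean(0); _,V=np.linalg.eigh(d.T@d); a=V[:,1]*np.sign(V[0,1]); b=np.array([-a[1],a[0]])
s=P@a; e=P@b
print('axis',a,np.degrees(np.arctan2(a[1],a[0])),s.min(),s.max())
for k in np.arange(s.min(),s.max(),.012):
    w=e[(s>=k)&(s<k+.012)]; print(round(k-s.min(),3),len(w),w.min().round(4),w.max().round(4),((w.min()+w.max())/2).round(4))
```

```text
10.525 [ 0.5483 -0.4139  0.2614] [[-0.944, 0.33, 0.004], [0.33, 0.944, -0.003], [-0.005, -0.002, -1.0]]
cap 1635 [ 0.54747187 -0.41285553  0.02342283] [0.02197855 0.02481901]
holder 262 [ 0.5788 -0.0831  0.0387] 331.5381679389313 173.2709923664122
axis [0.98798011 0.15458106] 8.89249972886374 0.4789659790428782 0.6586998914646873
0.0 60 0.2593 0.2986 0.2789
0.012 61 0.2593 0.2973 0.2783
0.024 63 0.2588 0.299 0.2789
0.036 61 0.2594 0.2988 0.2791
0.048 61 0.2595 0.2987 0.2791
0.06 61 0.26 0.2976 0.2788
0.072 59 0.2591 0.2981 0.2786
0.084 58 0.2597 0.2972 0.2784
0.096 64 0.259 0.2992 0.2791
0.108 53 0.259 0.2976 0.2783
0.12 76 0.252 0.305 0.2785
0.132 87 0.2488 0.3095 0.2791
0.144 89 0.2477 0.3081 0.2779
0.156 83 0.2508 0.3078 0.2793
0.168 45 0.2556 0.2988 0.2772
```

The cap lies flat in the tray, with its top at z≈0.023 all over. The meter grip comes out at (0.491, 0.359), yaw 8.9°. Moving over it.

Call:
carry_out --increments '[[[30.9,71.1,0],[0,0,-28.2],0],[[30.9,71.1,0],[0,0,-28.2],0],[[30.9,71.1,0],[0,0,-28.2],0],[[30.9,71.1,0],[0,0,-28.2],0],[[30.9,71.1,0],[0,0,-28.2],0],[[30.9,71.1,0],[0,0,-28.2],0],[[30.9,71.1,0],[0,0,-28.2],0],[[30.9,71.1,0],[0,0,-28.2],0],[[30.9,71.1,0],[0,0,-28.2],0],[[30.9,71.1,0],[0,0,-28.2],0],[[30.9,71.1,0],[0,0,-28.2],0],[[30.9,71.1,0],[0,0,-28.2],0],[[30.9,71.1,0],[0,0,-28.2],0],[[30.9,71.1,0],[0,0,-28.2],0],[[30.9,71.1,0],[0,0,-28.2],0],[[30.9,71.1,8],[0,0,-28.2],0],[[30.9,71.1,8],[0,0,-28.2],0],[[30.9,71.1,8],[0,0,-28.2],0],[[30.9,71.1,8],[0,0,-28.2],0]]'

```text
time_s: 13.0
eef_pos: [0.4918, 0.3603, 0.1799]
ee_rot: [[-0.988, -0.154, 0.002], [-0.154, 0.988, 0.002], [-0.002, 0.001, -1.0]]
contact_force: [-0.4, 0.4, 0.0]
grip_width: 1.001
```

Run:
```python
from h import *
o=get_obs();R=np.array(o['ee_rot']);p=np.array(o['eef_pos']);print(o['time_s'],p.round(4),R.round(3).tolist(),np.round(o['joint_positions'],1))
c=cam('wrist'); save(c,'w2.png'); T=cloud(c)
m=(T[...,2]>.027)&(T[...,2]<.05)&(np.abs(T[...,0]-.52)<.13)&(np.abs(T[...,1]-.36)<.07)
n,l,st,ce=cv2.connectedComponentsWithStats(m.astype(np.uint8)); i=1+np.argmax(st[1:,4]); P=T[l==i][:,:2]; print(st[i])
h=P[np.abs((P-[.49,.359])@[.988,.1546])<.05]   # handle part
c0=h.mean(0); d=h-c0; _,V=np.linalg.eigh(d.T@d); a=V[:,1]*np.sign(V[0,1]); b=np.array([-a[1],a[0]])
s=P@a; e=P@b; mid=np.mean([(e[(s>k)&(s<k+.01)].min()+e[(s>k)&(s<k+.01)].max())/2 for k in np.arange(s.min()+.02,s.min()+.1,.01)])
g=(s.min()+.062)*a+mid*b
print('yaw',np.degrees(np.arctan2(a[1],a[0])),'len',np.ptp(s),'grip',g.round(4),'tool d cm',((np.r_[g,.022]-p)@R*100).round(2))
```

```text
13.0 [0.4918 0.3603 0.1799] [[-0.988, -0.154, 0.002], [-0.154, 0.988, 0.002], [-0.002, 0.001, -1.0]] [36.2 20.2 -6.3 63.3 -0.  27.4]
[ 295  126   59  164 7076]
yaw 8.9172363742196 len 0.1796051273593563 grip [0.4932 0.3607] tool d cm [-1.100e-01 -1.000e-02  1.579e+01]
```

View pics/w2.png

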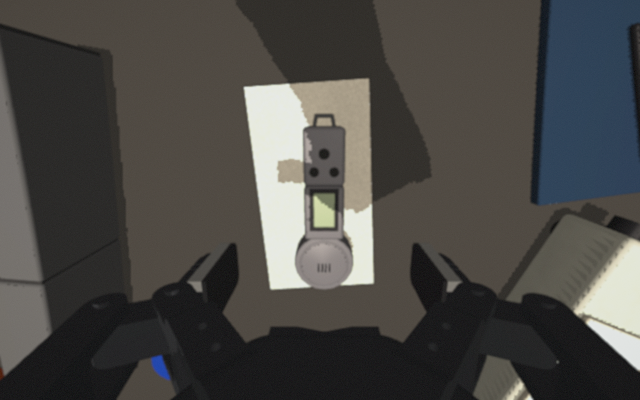

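The wrist view shows the meter under the gripper: handle (323,175), head (324,262) toward the gripper, symmetric between the fingers. Descending and gripping.

Call:
carry_out --increments '[[[-0.1,0,5],[0,0,0],0],[[-0.1,0,10],[0,0,0],0],[[-0.1,0,13],[0,0,0],0],[[-0.1,0,15.5],[0,0,0],0],[[-0.1,0,17],[0,0,0],0],[[-0.1,0,17.6],[0,0,0],0],[[-0.1,0,17.6],[0,0,0],0],[[-0.1,0,17.6],[0,0,0],60],[[-0.1,0,17.6],[0,0,0],100],[[-0.1,0,17.6],[0,0,0],115],[[-0.1,0,17.6],[0,0,0],125],[[-0.1,0,17.6],[0,0,0],135],[[-0.1,0,17.6],[0,0,0],150],[[-0.1,0,17.6],[0,0,0],170],[[-0.1,0,17.6],[0,0,0],170],[[-0.1,0,17.6],[0,0,0],170],[[-0.1,0,17.6],[0,0,0],170]]' --squeeze 50

```text
time_s: 15.18
eef_pos: [0.4917, 0.3603, 0.0021]
ee_rot: [[-0.988, -0.155, 0.0], [-0.155, 0.988, 0.0], [-0.0, -0.0, -1.0]]
contact_force: [-2.0, -1.4, 6.0]
grip_width: 0.484
```

Call:
carry_out --increments '[[[0,0,-0.5],[0,0,0],170],[[0,0,-1.5],[0,0,0],170],[[0,0,-3],[0,0,0],170],[[0,0,-5],[0,0,0],170],[[0,0,-8],[0,0,0],170],[[0,0,-11],[0,0,0],170],[[0,0,-14],[0,0,0],170],[[0,0,-17],[0,0,0],170],[[0,0,-19],[0,0,0],170],[[0,0,-20],[0,0,0],170],[[0,0,-20],[0,0,0],170],[[0,0,-20],[0,0,0],170]]'

```text
time_s: 16.68
eef_pos: [0.491, 0.3599, 0.2008]
ee_rot: [[-0.988, -0.155, -0.001], [-0.155, 0.988, -0.001], [0.001, -0.001, -1.0]]
contact_force: [-0.1, 1.0, -5.3]
grip_width: 0.482
```

```bash
cat > g.py <<'E'
from h import *
import sys
o=get_obs();R=np.array(o['ee_rot']);p=np.array(o['eef_pos']);print(o['time_s'],p.round(4),R.round(3).tolist(),round(o['grip_width'],3),np.round(o['contact_force'],2))
# wrist: points of the held meter's top (tool frame)
c=cam('wrist'); save(c,sys.argv[1]); W=cloud(c); q=(W-p)@R
m=(q[...,2]>-.055)&(q[...,2]<-.02)&(np.abs(q[...,1])<.036)&(q[...,0]<.09)&(q[...,0]>-.13); 
n,l,st,ce=cv2.connectedComponentsWithStats(m.astype(np.uint8)); i=1+np.argmax(st[1:,4]); P=q[l==i]; print('n',len(P),'x',np.percentile(P[:,0],[.2,99.8]).round(4),'z',np.percentile(P[:,2],[5,50,95]).round(4))
for a,b in((.04,.06),(.02,.04),(-.05,-.03),(-.07,-.05),(-.1,-.08)):
    s=P[(P[:,0]>a)&(P[:,0]<b)]
    if len(s)>20: print(a,b,len(s),'ymid',((s[:,1].min()+s[:,1].max())/2).round(4),'ext',np.ptp(s[:,1]).round(4),'z',np.median(s[:,2]).round(4))
A=np.c_[P[:,:2],np.ones(len(P))]; k=np.linalg.lstsq(A,P[:,2],rcond=None)[0]; print('tilt deg (dz/dx,dz/dy)',np.degrees(k[:2]).round(2),'z0',k[2].round(4))
E
python3 g.py w3.png
```

```text
16.675 [0.491  0.3599 0.2008] [[-0.988, -0.155, -0.001], [-0.155, 0.988, -0.001], [0.001, -0.001, -1.0]] 0.482 [-0.06  0.96 -5.3 ]
n 23387 x [-0.0193  0.0719] z [-0.0457 -0.0369 -0.026 ]
0.04 0.06 5864 ymid 0.0 ext 0.0424 z -0.0366
0.02 0.04 5117 ymid -0.0 ext 0.0427 z -0.0369
tilt deg (dz/dx,dz/dy) [ 4.01 -0.05] z0 -0.0384
```

View pics/w3.png

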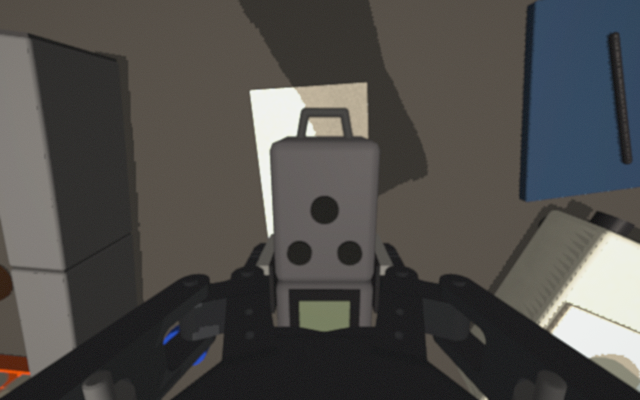

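The meter is held level and centred (top face at tool z −37 mm, flat, ymid 0). The tail is at (325,140) and the bricks are well to the left. Carrying it over at a height of 0.2 m.

Call:
carry_out --increments '[[[0.2,-1.5,0],[0,0,0],170],[[0.6,-4,0],[0,0,0],170],[[1.1,-7.5,0],[0,0,0],170],[[1.7,-11.5,0],[0,0,0],170],[[2.4,-16,0],[0,0,0],170],[[3.0,-20.5,0],[0,0,0],170],[[3.7,-25,0],[0,0,0],170],[[4.4,-29.5,0],[0,0,0],170],[[5.0,-34,0],[0,0,0],170],[[5.7,-38.5,0],[0,0,0],170],[[6.2,-42,0],[0,0,0],170],[[6.6,-44.4,0],[0,0,0],170],[[6.7,-45.1,0],[0,0,0],170],[[6.7,-45.1,1],[0,0,0],170],[[6.7,-45.1,3],[0,0,0],170],[[6.7,-45.1,6],[0,0,0],170],[[6.7,-45.1,8.5],[0,0,0],170],[[6.7,-45.1,10],[0,0,0],170],[[6.7,-45.1,10],[0,0,0],170],[[6.7,-45.1,10],[0,0,0],170]]'

```text
time_s: 19.23
eef_pos: [0.4959, -0.0956, 0.1026]
ee_rot: [[-0.988, -0.155, 0.001], [-0.155, 0.988, -0.0], [-0.001, -0.0, -1.0]]
contact_force: [0.3, -0.2, -4.2]
grip_width: 0.486
```

```bash
cat > g2.py <<'E'
from h import *
import sys
o=get_obs();p=np.array(o['eef_pos']);R=np.array(o['ee_rot'])
print(o['time_s'],p.round(4),R.round(3).tolist(),round(o['grip_width'],3),np.round(o['contact_force'],2),np.round(o['joint_positions'],1))
s=cam('scene');t=cam('top'); 
a=cv2.resize(s['frame'][130:280,210:410],None,fx=4,fy=4,interpolation=cv2.INTER_CUBIC); cv2.imwrite('pics/'+sys.argv[1],a[:,:,::-1])
for n,C in(('scene',s),('top',t)):
    W=cloud(C); zt=p[2]+.0369
    m=(np.abs(W[...,2]-zt)<.006)&(np.hypot(W[...,0]-.58,W[...,1]+.083)<.06); P=W[m]
    if len(P)>30:
        (x,y),r=cv2.minEnclosingCircle((P[(P[:,0]>.56)][:,:2]*1000).astype(np.float32)); print(n,len(P),'top z',np.median(P[:,2]).round(4),'fit head',round(x,1),round(y,1),round(r,1),'xmax',np.percentile(P[:,0],99.5).round(4),'y rng',np.percentile(P[:,1],[.5,99.5]).round(4))
        k=np.linalg.lstsq(np.c_[P[:,:2],np.ones(len(P))],P[:,2],rcond=None)[0]; print(' tilt',np.degrees(k[:2]).round(2))
    m=(np.hypot(W[...,0]-.58,W[...,1]+.083)<.035)&(W[...,2]>.03)&(W[...,2]<.043); print(n,'holder',m.sum(),W[m].mean(0).round(4) if m.any() else '')
    for nm,x,y,r,z in(('small',.5836,-.2632,.025,.03),('tin',.4502,-.1515,.045,.025),('cup1',.7007,.2285,.035,.066),('cup2',.7097,-.1713,.035,.066),('cap',.547,-.413,.04,.023)):
        m=(np.hypot(W[...,0]-x,W[...,1]-y)<r)&(abs(W[...,2]-z)<.005); print('  ',nm,m.sum(),W[m].mean(0).round(4) if m.any() else '')
E
python3 g2.py s4.png
```

```text
19.225 [ 0.4959 -0.0956  0.1026] [[-0.988, -0.155, 0.001], [-0.155, 0.988, -0.0], [-0.001, -0.0, -1.0]] 0.486 [ 0.28 -0.19 -4.15] [-10.9  13.1 -26.9  49.9   0.  -19.8]
scene 730 top z 0.1396 fit head 585.3 -82.9 32.8 xmax 0.6168 y rng [-0.1136 -0.0517]
 tilt [-1.55 -0.45]
scene holder 302 [ 0.5882 -0.0829  0.0391]
   small 154 [ 0.5887 -0.2623  0.0309]
   tin 201 [ 0.4612 -0.1669  0.0257]
   cup1 411 [0.7074 0.2279 0.0669]
   cup2 342 [ 0.7161 -0.1701  0.0667]
   cap 339 [ 0.5519 -0.4102  0.0241]
top 126 top z 0.1377 fit head 585.5 -67.7 26.4 xmax 0.6092 y rng [-0.0761 -0.0508]
 tilt [ -2.9  -11.67]
top holder 0 
   small 0 
   tin 0 
   cup1 252 [0.7014 0.2291 0.0654]
   cup2 239 [ 0.7107 -0.1716  0.0658]
   cap 329 [ 0.5461 -0.412   0.0232]
```

View pics/s4.png

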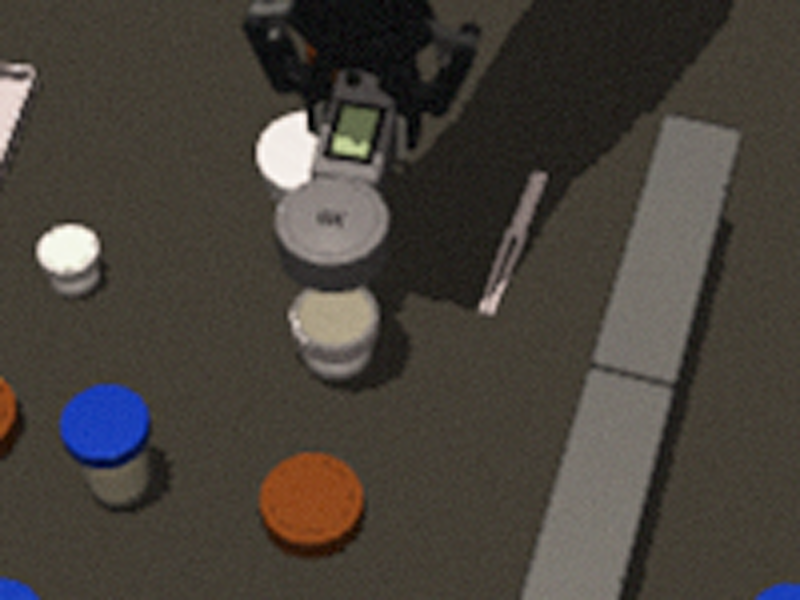

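The meter head hangs level above the white filter, at (335,315) in the crop, and nothing else is near it. The scene camera's x readings are biased by about +5 mm on all the known objects. Corrected for that, the window is within about 1 mm of the filter axis. Lowering gently.

Call:
carry_out --increments '[[[0.1,-0.1,0.5],[0,0,0],170],[[0.1,-0.1,1.5],[0,0,0],170],[[0.1,-0.1,2.7],[0,0,0],170],[[0.1,-0.1,3.8],[0,0,0],170],[[0.1,-0.1,4.6],[0,0,0],170],[[0.1,-0.1,5],[0,0,0],170],[[0.1,-0.1,5.2],[0,0,0],170],[[0.1,-0.1,5.2],[0,0,0],170],[[0.1,-0.1,5.2],[0,0,0],170],[[0.1,-0.1,5.2],[0,0,0],170],[[0.1,-0.1,5.2],[0,0,0],170]]'

```text
time_s: 20.7
eef_pos: [0.4944, -0.0968, 0.05]
ee_rot: [[-0.988, -0.155, 0.0], [-0.155, 0.988, -0.0], [-0.0, -0.0, -1.0]]
contact_force: [-0.4, 0.3, -3.7]
grip_width: 0.485
```

Call:
carry_out --increments '[[[0,0,0.2],[0,0,0],170],[[0,0,0.4],[0,0,0],170],[[0,0,0.4],[0,0,0],170],[[0,0,0.4],[0,0,0],170],[[0,0,0.4],[0,0,0],170],[[0,0,0.4],[0,0,0],170],[[0,0,0.4],[0,0,0],170],[[0,0,0.4],[0,0,0],170]]'

```text
time_s: 21.7
eef_pos: [0.4944, -0.0968, 0.0458]
ee_rot: [[-0.988, -0.155, 0.0], [-0.155, 0.988, -0.0], [-0.0, -0.0, -1.0]]
contact_force: [-0.6, 0.9, -5.0]
grip_width: 0.482
```

```bash
python3 g2.py s5.png; python3 g.py w5.png | tail -5
```

```text
21.7 [ 0.4944 -0.0968  0.0458] [[-0.988, -0.155, 0.0], [-0.155, 0.988, -0.0], [-0.0, -0.0, -1.0]] 0.482 [-0.61  0.88 -5.02] [-11.1  16.7 -30.8  42.5  -0.  -20. ]
scene 664 top z 0.0827 fit head 583.0 -84.6 34.1 xmax 0.6138 y rng [-0.1144 -0.0532]
 tilt [-1.53 -0.53]
scene holder 53 [ 0.6035 -0.0762  0.0362]
   small 156 [ 0.5888 -0.2624  0.0308]
   tin 141 [ 0.4705 -0.1629  0.0254]
   cup1 423 [0.7076 0.228  0.0669]
   cup2 348 [ 0.7163 -0.17    0.0667]
   cap 333 [ 0.5522 -0.4105  0.024 ]
top 113 top z 0.0811 fit head 584.6 -70.7 28.0 xmax 0.6089 y rng [-0.0826 -0.051 ]
 tilt [-1.53 -7.46]
top holder 0 
   small 54 [ 0.587  -0.2725  0.0301]
   tin 0 
   cup1 243 [0.7018 0.2294 0.0652]
   cup2 241 [ 0.7105 -0.1719  0.0656]
   cap 325 [ 0.546  -0.4122  0.0232]
21.8 [ 0.4943 -0.0968  0.0458] [[-0.988, -0.155, -0.0], [-0.155, 0.988, -0.0], [0.0, -0.0, -1.0]] 0.488 [-0.84 -0.18 -4.43]
n 23407 x [-0.0193  0.0719] z [-0.046  -0.0369 -0.0259]
0.04 0.06 5859 ymid -0.0001 ext 0.0425 z -0.0367
0.02 0.04 5125 ymid -0.0 ext 0.0426 z -0.037
tilt deg (dz/dx,dz/dy) [4.05 0.09] z0 -0.0385
```

View pics/s5.png

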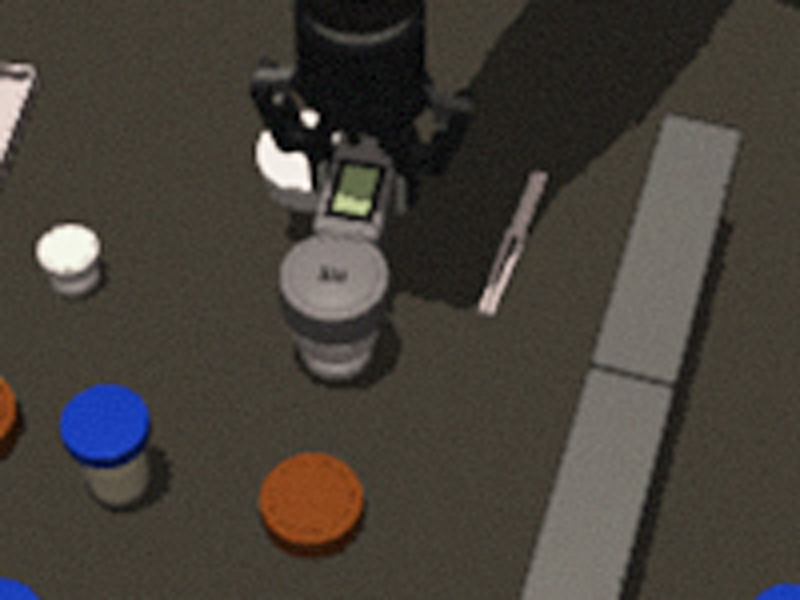

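The head sits level and centred over the holder with a small gap. Window height by kinematics is 0.0487, which is 10 mm above the filter. Handing in.

```bash
python3 -c "
from bench import workorder; print(workorder.finish_job())"
```

```text
the job is handed in; nothing more can be done
None
```

I handed the job in at about 22 s, with the gripper still holding the meter over the filter. The hand-in reports no verdict.

**What I did:** I took the grey cap off the holder, set it down in the tray with about 3 N of contact, and let go. Then I gripped the meter at its balance point, carried it over the bricks at 0.2 m, and lowered it over the white filter.

**Last checks:**
- **Meter height:** the window is about 10 mm above the filter, worked out from the tool height and the measured position of the meter in the grip.
- **Meter centring:** arm readings put the window within about 1 mm of the filter centre. The scene camera, corrected for a roughly 5 mm x bias it showed on known objects, suggested about 2–3 mm off. Both are inside the 8 mm limit.
- **Meter level:** the handle's top face read flat to under 1° in two strips from the wrist camera, and the scene camera read about 1.5°. A whole-patch fit from the wrist camera gave 4°. I put that down to the strap loop and edges, because it was the same right after lifting.
- **Cap:** flat in the tray near its middle, with its top at 23 mm.
- **Bystanders:** cups 1 and 2 and the small holder read where they were, allowing for the scene camera's bias. The tin was partly hidden by the gripper, so its last readings are unreliable. I did not measure the tweezers, but they look unmoved in the picture.
- **Filter holder:** it measured within 2 mm of its start after the cap came off, and in the last picture it stands upright. The head hid it at the end, so I have no final position for it.

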